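# Shake a sample pot and hold the loupe over it

### The job

Get the sample pot ready and look at its chips: holding the blue-lidded pot upright, press it down on the shaker's sprung pad until the pad is fully down for a moment, then set the pot upright in the round recess of the viewing stand and let go of it. Then pick up the loupe and finish while still holding it, level and steady, with its lens centred over the pot and its rim at the height of the red focus collar on the stand's post, touching neither pot nor stand. Do not tip the pot over, shift the collar, or disturb the jar, the slide box and the tweezers.

Things in the scene. Friction and masses are not known exactly. Their poses are not given: they have to be found in the camera images.
- pot_center (a point): Centre (half-way up) of the loose sample pot: an upright white cylinder 40 mm in diameter and 50 mm tall with a blue lid whose window shows metal chips; about 60 to 130 g. It starts standing on the bench, nearest the robot. z points up to its lid. The pot's underside is 25 mm below this point.
- pad (a joint): Travel of the shaker's sprung pad in m: 0 up, 0.008 fully down against a firm stop. It takes about 3 N to start it and 8.5 N to hold it fully down; it springs back up.
- pad_top (a point): Centre of the top face of the shaker's round black pad (62 mm in diameter, pale disc in its middle), which moves down with it. The shaker is a fixed pale grey box, 110 x 110 mm; the pad's face is 66 mm above the bench when up. z up. The shaker stands to the left or to the right of the viewing stand.
- recess (a point): Centre of the floor of the viewing stand's round recess, 8 mm above the bench. Recess 50 mm across, 6 mm deep, chamfered mouth, in a fixed aluminium plate 90 x 90 x 14 mm. x points away from the robot (turned up to 0.4 rad either way), z up; 115 mm along x stands a 10 mm steel post, its top 167 mm above the bench.
- focus_mark (a point): Centre of the red focus collar on the stand's post: a ring 26 mm in diameter and 16 mm tall around the post, stiff on it and preset to a different height each time (its middle 95 to 140 mm above the bench). The height of this point is where the middle of the loupe's lens rim belongs.
- loupe_grip (a point): Centre of the loupe's white handle (100 x 16 wide x 18 high, orange band in the middle): grip here, across it from above. x along the handle to the lens, z up. Loupe 70 to 110 g, starts level on a fixed rest on the side of the stand opposite the shaker, this point 39 mm above the bench; from 35 mm behind to 58 mm ahead of it the handle is clear underneath, down to a plate 6 mm above the bench.
- loupe_lens (a point): Centre of the loupe's lens, in the middle of its silver rim (64 mm in diameter, 12 mm thick): 80 mm from loupe_grip along the handle's x and 3 mm lower. z is the lens axis, upright when the loupe is level.
- jar: Bystander: clear jar with a black cap, 64 mm in diameter, 85 mm tall, on the far side of the bench; origin at the centre of its underside.
- slide_box: Bystander: green slide box 50 x 85 x 33 mm, on the far side of the bench; origin at the centre of its underside.
- tweezers: Bystander: steel tweezers 110 mm long, 8 mm high, lying beyond the stand's post; origin at the middle, on the bench.
Things that resemble listed ones, but are neither listed nor needed, are in the scene too. Several things look just like the part that bears pot_center: the one meant starts farthest from the robot's base.

How it is judged:
By the outcome, as a careful person would: the job done as asked, in the order asked, and still so for the second after the job is handed in, while the arm keeps its last pose, push and grip.
It also fails if it takes over 64 s, if anything falls off the work surface, if the arm or the gripper's body presses on something with over 40 N, if the wrist force passes 120 N, or if a joint passes its speed limit or range.

### The arm

A 6-joint arm with a two-finger parallel gripper is mounted at the origin on the work surface. World frame = base frame: x ahead of the robot, y to its left, z up, the work surface at z = 0. Lengths are in m, angles in rad, forces in N, time in s.
With the tool pointing down it reaches from about 0.375 to 0.925 m from the base axis. Payload 5.7 kg.
Tool frame: the origin (TCP) lies midway between the tips of the shut fingers; the grasp point (between the pads) lies 19 mm behind it; z points along the fingers, y is the line along which they close (so a half turn about z gives the same grasp; the last joint's range is limited). The gripper opens to 88 mm and grips with 3 to 60 N. Pads are 20 mm wide; open, the fingers measure 115 mm over their backs; the gripper's body (75 mm by 178 mm) begins 61 mm behind the grasp point.
Start: joints at [-0.115, 0.359, 1.51, -0, 1.272, -0.115], TCP at [0.6, -0, 0.223] pointing down, gripper open.
Joint ranges: [-2.97, 2.97], [-1.01, 2.36], [0.21, 2.38], [-0.96, 4.11], [0.2, 2.71], [-2.98, 2.98]. Speed limits (rad/s): [2.39, 2.39, 3.14, 3.14, 3.14, 3.14].

### API

Orientations are given as a 3x3 rotation matrix whose columns are the frame's x, y, z axes.
In Python, from workcell import ctrl gives the robot as it stands.
- The arm moves only by the shell command python3 -m handwheel 'ROWS' [FORCE]. ROWS is JSON, a list of rows, each a list of 7 numbers: the gripper command: -1 is shut, 1 is fully open, values between are in proportion, then the shift along the tool's x, y, z in m, then the turn, a rotation vector about the tool's x, y, z in rad. In form: [[claw, x, y, z, ax, ay, az], ...]. A call has 1 to 10 rows; each row shifts and turns the commanded pose from where the row before left it, along the tool's axes as they then stand; what a row does not reach is not made up. A row lasts 1/8 s, in which the tool goes at most 62.5 mm and 10.7 degrees, less where a joint would pass 70% of its speed; a pose out of reach is approached as far as the arm can. A call with a gripper value outside its range is refused whole. The fingers move at their own pace and stop on an object; FORCE is the grip in N (left out, the last holds). Time passes only in rows, so rows that do not move let the fingers close. It gives the time, the measured TCP pose, the force, the opening and the grip force at its end, in the units of the state.
- ctrl.get_state(): the state, without advancing time (a new reading comes with each control period).
- ctrl.capture(name): name is "scene" or "side" or "wrist"; returns the picture (420x560x3 uint8, red, green, blue); there is no depth.
- ctrl.camera_params(name): a dict with "intrinsics" (3x3 intrinsics, pixels), "R" (3x3) and "t" (3): a world point X has camera coordinates R X + t; the wrist camera has in their place "hand_eye" (4x4, takes a point from camera to tool coordinates, whose origin is the TCP and whose axes are the flange's). Camera axes: x right, y down, z forward; pixel columns grow to the right and rows downward; lengths in m; the calibration is good to about 2 mm. A picture is of the moment at which its call begins: read the wrist's pose just before it. camera_params takes no time and is no camera call.
- ctrl.sign_off(): hands the job in; it is judged then, once.
The state is a dict: "time_s": time; "q": joint angles; "qvel": joint speeds; "joint_torque": joint torques, N m; "position": TCP position; "tool_rot": TCP orientation; "wrist_force": force on the tool from outside, world axes, zero at the start; "ft_torque": the same for the moment, N m; "finger_gap": finger opening in m; "finger_force": force on a finger pad.
Only numpy, scipy, OpenCV 4.12 (cv2) and the standard library are available. Lean on these libraries where they do the work, as an engineer would, in place of code of your own. Each camera call takes 0.05 s, during which the arm holds its last target. There are 200 camera calls.

## Working session

There is one attempt and no reset: what is moved stays moved. The work goes in short steps, Python scripts to look and compute and a shell command to move; the robot and the scene stay as the last step left them, time stands still between calls to the robot, and variables do not carry over. Pictures are saved under pics/ and viewed, at most 10 in all, crops included, and the job is handed in when it is done.

```bash
mkdir -p pics; ls; cat > h.py <<'E'
import numpy as np, cv2
from workcell import ctrl
def cap(n,f):
    s=ctrl.get_state(); im=ctrl.capture(n); cv2.imwrite('pics/'+f,im[:,:,::-1]); return s,im
def cam(n,s=None):
    p=ctrl.camera_params(n); K=np.array(p['intrinsics'])
    if 'R' in p: R=np.array(p['R']);t=np.array(p['t'])
    else:
        H=np.array(p['hand_eye']); T=np.eye(4);T[:3,:3]=s['tool_rot'];T[:3,3]=s['position']
        M=np.linalg.inv(T@H); R=M[:3,:3];t=M[:3,3]
    return K,R,t
def back(c,u,v,z):
    K,R,t=c; d=R.T@np.linalg.solve(K,[u,v,1.]); o=-R.T@t
    return o+d*(z-o[2])/d[2]
def proj(c,X):
    K,R,t=c; x=K@(R@np.array(X)+t); return x[:2]/x[2]
E
python3 - <<'E'
from h import *
for n in ('scene','side','wrist'):
    s,im=cap(n,n+'0.png'); c=cam(n,s); print(n,c[0][0,0],(-c[1].T@c[2]).round(3))
a=cv2.imread('pics/scene0.png');b=cv2.imread('pics/side0.png')
print(s['tool_rot'],s['position'],s['finger_gap'])
cv2.imwrite('pics/s2.png',cv2.resize(a,(800,600),interpolation=cv2.INTER_CUBIC))
cv2.imwrite('pics/d2.png',cv2.resize(b,(800,600),interpolation=cv2.INTER_CUBIC))
E
```

```text
pics
scene 432.36036352257776 [1.03  0.029 0.7  ]
side 455.63734292316155 [0.461 0.679 0.564]
wrist 333.42340670972237 [0.599 0.069 0.385]
[[-2.52465062e-05  9.99998586e-01 -1.68143412e-03]
 [ 9.99999983e-01  2.55501060e-05  1.80538819e-04]
 [ 1.80581525e-04 -1.68142953e-03 -9.99998570e-01]] [5.99370848e-01 7.62399697e-05 2.21896091e-01] 0.08766110850146915
```

View pics/s2.png

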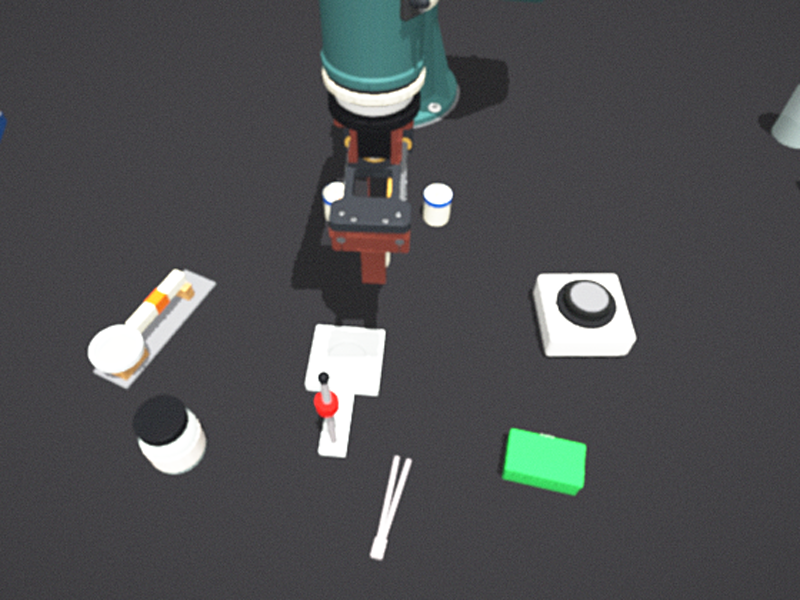

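View pics/d2.png

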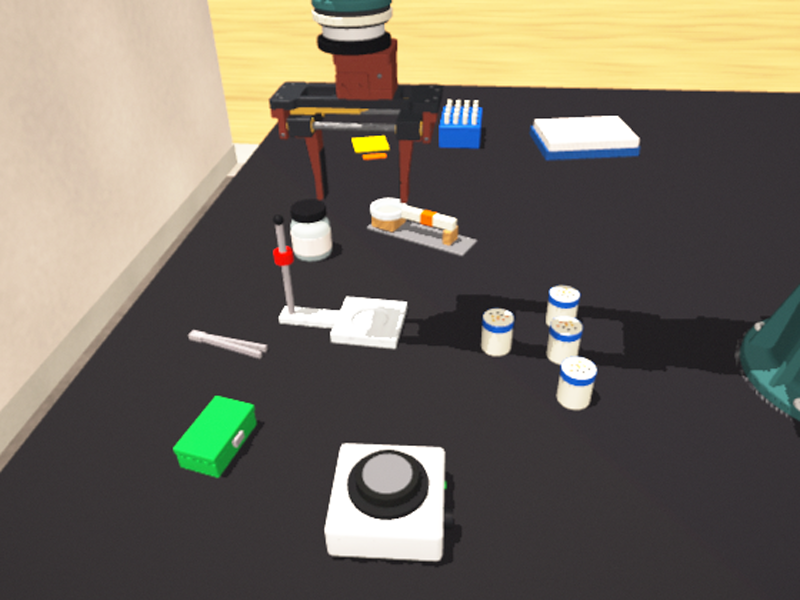

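The scene view shows the stand plate (corners 316,327 / 385,329 / 379,393 / 307,388), the post with its red collar (325,403), the loupe (band 157,299; lens 117,349) and the pad (589,296). The side view shows four pots; the one farthest from the base has its lid at (497,318).

```bash
python3 - <<'E'
from h import *
S=cam('scene');D=cam('side');k=.7
def b(c,u,v,z): return back(c,u*k,v*k,z).round(4)
for p in [(497,318),(563,294),(566,326),(577,367)]: q=b(D,*p,.05); print('pot',q,np.hypot(*q[:2]))
print('plate',np.mean([b(S,*p,.014) for p in [(316,327),(385,329),(379,393),(307,388)]],0), np.mean([b(D,*p,.014) for p in [(341,299),(408,301),(399,346),(332,342)]],0))
print('recess',b(D,372,320,.014),b(S,347,350,.014))
print('posttop',b(S,323,378,.167),b(D,278,219,.167))
print('pad',b(S,589,296,.066),b(D,387,473,.066))
print('band',b(S,158,296,.048),b(D,428,216,.048))
print('lens',b(S,117,347,.042),b(D,386,209,.042))
def tri(a,c2):
    A=[];
    for c,(u,v) in ((S,a),(D,c2)):
        P=c[0]@np.c_[c[1],c[2]]; A+=[u*k*P[2]-P[0],v*k*P[2]-P[1]]
    X=np.linalg.svd(np.array(A))[2][-1]; return (X[:3]/X[3]).round(4)
print('collar',tri((325.5,403.5),(283,256)),'posttop',tri((323,378),(278,219)))
E
```

```text
pot [ 0.4325 -0.0069  0.05  ] 0.43255503696061615
pot [ 0.3438 -0.0706  0.05  ] 0.3509740731165195
pot [0.3451 0.0011 0.05  ] 0.3451017531105862
pot [0.3383 0.0795 0.05  ] 0.3475156687114985
plate [ 0.612625 -0.039725  0.014   ] [ 0.60565 -0.0297   0.014  ]
recess [ 0.6033 -0.0323  0.014 ] [ 0.6002 -0.0406  0.014 ]
posttop [ 0.7295 -0.0458  0.167 ] [ 0.7185 -0.0328  0.167 ]
pad [0.5373 0.2711 0.066 ] [0.5358 0.2729 0.066 ]
band [ 0.5486 -0.2918  0.048 ] [ 0.5485 -0.2797  0.048 ]
lens [ 0.6255 -0.3244  0.042 ] [ 0.6236 -0.3092  0.042 ]
collar [ 0.7243 -0.0487  0.1018] posttop [ 0.7242 -0.0473  0.1586]
```

View pics/wrist0.png

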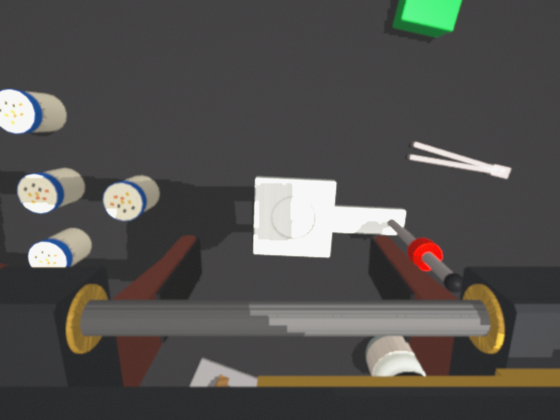

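```bash
python3 - <<'E'
from h import *
s=ctrl.get_state();W=cam('wrist',s);S=cam('scene');D=cam('side')
print('pot',back(W,124,198.5,.05),'recess',back(W,294,216,.012),'plate',np.mean([back(W,*p,.014) for p in [(256,177),(335,181),(331,256),(254,253)]],0),'posttop',back(W,455,283,.167))
ims={n:cv2.imread(f'pics/{n}0.png')[:,:,::-1].astype(int) for n in('scene','side','wrist')}
C={'scene':S,'side':D,'wrist':W}
uv={}
for n,im in ims.items():
    r,g,b=im[...,0],im[...,1],im[...,2]
    m=((r>150)&(g<60)&(b<60)).astype(np.uint8)
    N,l,st,ce=cv2.connectedComponentsWithStats(m); i=1+np.argmax(st[1:,4]); print(n,'red',ce[i],st[i]); uv[n]=ce[i]
    m=((r>200)&(g>80)&(g<170)&(b<60)).astype(np.uint8)
    N,l,st,ce=cv2.connectedComponentsWithStats(m); 
    if N>1: i=1+np.argmax(st[1:,4]); print(n,'orange',ce[i],st[i],back(C[n],*ce[i],.046))
from scipy.optimize import least_squares
f=lambda X:np.concatenate([proj(C[n],X)-uv[n] for n in uv])
r=least_squares(f,[.72,-.04,.1]);print(r.x,r.fun)
for n in('scene','side'): print(n,[proj(C[n],p)/.7 for p in[(.4325,-.007,.05),(.6,-.036,.014)]])
E
```

```text
pot [ 0.43280531 -0.00958255  0.05      ] recess [ 0.60943952 -0.03928197  0.012     ] plate [ 0.60940345 -0.04096205  0.014     ] posttop [ 0.72105972 -0.04436997  0.167     ]
scene red [228.46268657 286.3880597 ] [221 276  15  16  67]
scene orange [112.98 212.1 ] [109 207   9  11  50] [ 0.55832062 -0.28535939  0.046     ]
side red [197.8358209  179.44776119] [191 172  14  14 134]
side orange [225.952  77.232] [204  76  48   4 125] [ 0.84096955 -0.7743904   0.046     ]
wrist red [424.09285714 251.78392857] [411 238  32  33 560]
[ 0.72711528 -0.04858362  0.09838608] [-0.36495953 -0.86891925 -0.71512831  1.01632855  0.14576459  0.13209525]
scene [array([378.987688  , 237.31467684]), array([350.49754856, 349.9773732 ])]
side [array([497.00912325, 317.93392688]), array([374.7784185 , 318.53802201])]
```

```bash
python3 -m handwheel '[[1,-0.003,-0.056,0,0,0,-0.17],[1,0,0,0,0,0,-0.175],[1,0,0,0,0,0,-0.175],[1,0,0,0,0,0,-0.175],[1,0,0,0,0,0,-0.175],[1,0,0,0,0,0,-0.175],[1,0,0,0,0,0,-0.175],[1,0,0,0,0,0,-0.175],[1,0,0,0,0,0,-0.175]]'
python3 -m handwheel '[[1,0.05,0,0,0,0,0],[1,0.05,0,0,0,0,0],[1,0.012,0,0,0,0,0],[1,0,0,0,0,0,0]]'
python3 - <<'E'
from h import *
s,im=cap('wrist','w1.png');W=cam('wrist',s);print(s['position'],s['tool_rot'][:2],s['q'],s['time_s']);print(proj(W,(.4325,-.0085,.05)),-W[1].T@W[2])
E
```

```text
time_s: 1.27
position: [0.5437, -0.003, 0.2224]
tool_rot: [[-1.0, -0.005, -0.001], [-0.005, 1.0, 0.0], [0.001, 0.0, -1.0]]
wrist_force: [1.0, 0.5, 0.1]
finger_gap: 0.0879
finger_force: 0.0
time_s: 1.78
position: [0.4321, -0.003, 0.223]
tool_rot: [[-1.0, 0.001, 0.001], [0.001, 1.0, -0.0], [-0.001, -0.0, -1.0]]
wrist_force: [0.1, 0.3, -0.2]
finger_gap: 0.0877
finger_force: 0.0
[ 0.43211164 -0.00296104  0.22295464] [[-9.99998863e-01  1.06757487e-03  1.06503745e-03]
 [ 1.06747096e-03  9.99999425e-01 -9.81227890e-05]] [-1.67053440e-01  1.12205865e-01  1.85092017e+00  8.69790942e-05
  1.17740009e+00 -1.73681554e+00] 1.775
[279.17628409 189.70029371] [ 0.3629075  -0.00264655  0.38587811]
```

View pics/w1.png

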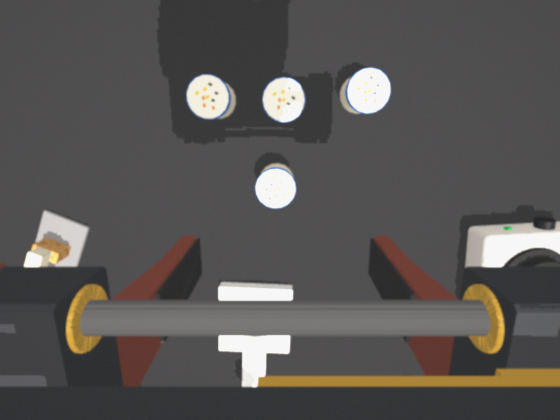

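```bash
python3 -m handwheel '[[1,0.001,-0.0085,0.05,0,0,0],[1,0,0,0.05,0,0,0],[1,0,0,0.05,0,0,0],[1,0,0,0.04,0,0,0],[1,0,0,0.018,0,0,0],[1,0,0,0,0,0,0],[-1,0,0,0,0,0,0],[-1,0,0,0,0,0,0],[-1,0,0,0,0,0,0],[-1,0,0,0,0,0,0]]' 40
python3 -m handwheel '[[-1,0,0,0,0,0,0],[-1,0,0,0,0,0,0],[-1,0,0,0,0,0,0],[-1,0,0,0,0,0,0]]'
```

```text
time_s: 3.08
position: [0.4313, -0.0115, 0.0151]
tool_rot: [[-1.0, 0.001, 0.001], [0.001, 1.0, -0.0], [-0.001, -0.0, -1.0]]
wrist_force: [0.8, -0.1, 0.7]
finger_gap: 0.0513
finger_force: 0.0
time_s: 3.58
position: [0.4311, -0.0114, 0.0149]
tool_rot: [[-1.0, 0.001, 0.0], [0.001, 1.0, -0.0], [-0.0, -0.0, -1.0]]
wrist_force: [-1.8, 0.0, 6.1]
finger_gap: 0.0395
finger_force: 40.0
```

```bash
python3 -m handwheel '[[-1,0,0,-0.04,0,0,0],[-1,0,0,-0.045,0,0,0],[-1,0,0,-0.045,0,0,0],[-1,-0.02,0.047,0,0,0,0],[-1,-0.02,0.047,0,0,0,0],[-1,-0.02,0.047,0,0,0,0],[-1,-0.02,0.047,0,0,0,0],[-1,-0.02,0.047,0,0,0,0],[-1,-0.006,0.049,0,0,0,0],[-1,0,0,0,0,0,0]]'
python3 - <<'E'
from h import *
s,im=cap('wrist','w2.png');W=cam('wrist',s);print(s['position'],s['finger_gap'],s['wrist_force']);print(proj(W,(.5365,.272,.066)))
s,im=cap('scene','s3.png');s,im2=cap('side','d3.png')
S=cam('scene');D=cam('side')
def crop(im,c,X):
    u,v=np.clip(proj(c,X).astype(int),0,999);u0=max(0,min(u-70,420));v0=max(0,min(v-70,280));print(u0,v0);return cv2.resize(im[v0:v0+140,u0:u0+140],(400,400),interpolation=cv2.INTER_CUBIC)
a=np.hstack([crop(im,S,(.5365,.272,.08)),crop(im2,D,(.5365,.272,.08))])
b=np.zeros((600,800,3),np.uint8);b[:400]=a
cv2.imwrite('pics/c3.png',b[:400,:,::-1])
E
```

```text
time_s: 4.82
position: [0.5373, 0.2756, 0.144]
tool_rot: [[-1.0, -0.003, 0.0], [-0.003, 1.0, 0.001], [-0.0, 0.001, -1.0]]
wrist_force: [-0.1, -0.6, -1.5]
finger_gap: 0.0397
finger_force: 40.0
[0.53731586 0.2755511  0.14401222] 0.03965937296012251 [-0.05983896 -0.60790882 -1.51804329]
[279.65186948 213.90391842]
344 132
200 253
```

View pics/c3.png

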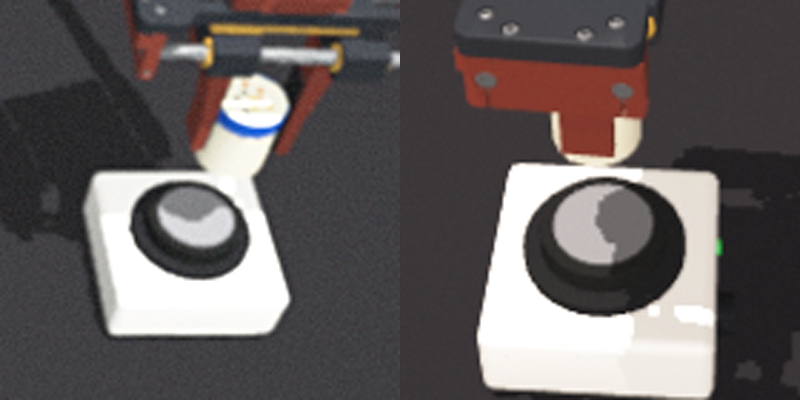

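View pics/w2.png

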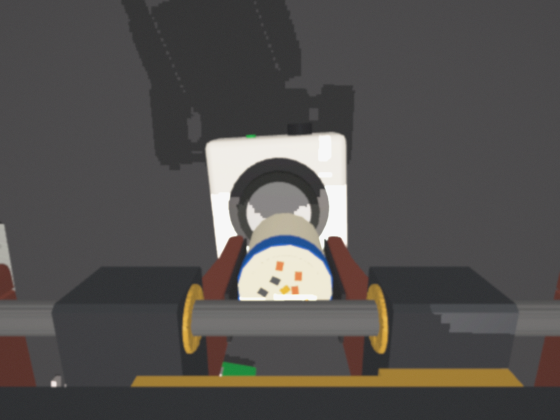

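```bash
python3 - <<'E'
from h import *
s=ctrl.get_state();W=cam('wrist',s);p=s['position']
for dx in(0,.003,-.003): print(proj(W,(p[0]+dx,p[1],.179)))
E
python3 -m handwheel '[[-1,0,-0.003,0.03,0,0,0],[-1,0,0,0.025,0,0,0],[-1,0,0,0.005,0,0,0],[-1,0,0,0.003,0,0,0],[-1,0,0,0,0,0,0]]'
python3 -m handwheel '[[-1,0,0,0.002,0,0,0],[-1,0,0,0.002,0,0,0],[-1,0,0,0,0,0,0]]'
```

```text
[284.12439202 288.30760045]
[284.13034889 294.69781456]
[284.11837153 281.84913668]
time_s: 5.6
position: [0.5377, 0.2693, 0.0824]
tool_rot: [[-1.0, 0.001, 0.001], [0.001, 1.0, 0.0], [-0.001, 0.0, -1.0]]
wrist_force: [0.6, 0.1, -0.6]
finger_gap: 0.0396
finger_force: 40.0
time_s: 5.98
position: [0.538, 0.2697, 0.0783]
tool_rot: [[-1.0, 0.001, 0.002], [0.001, 1.0, 0.0], [-0.002, 0.0, -1.0]]
wrist_force: [0.7, -1.0, 3.8]
finger_gap: 0.0394
finger_force: 40.0
```

```bash
python3 -m handwheel '[[-1,0,0,0.002,0,0,0],[-1,0,0,0.002,0,0,0],[-1,0,0,0.001,0,0,0],[-1,0,0,0,0,0,0]]'
python3 -m handwheel '[[-1,0,0,0.001,0,0,0],[-1,0,0,0.001,0,0,0],[-1,0,0,0,0,0,0]]'
```

```text
time_s: 6.48
position: [0.538, 0.2697, 0.0732]
tool_rot: [[-1.0, 0.001, 0.002], [0.001, 1.0, 0.0], [-0.001, 0.0, -1.0]]
wrist_force: [0.8, -0.5, 6.2]
finger_gap: 0.0394
finger_force: 40.0
time_s: 6.85
position: [0.5381, 0.2697, 0.0727]
tool_rot: [[-1.0, 0.001, 0.002], [0.001, 1.0, 0.0], [-0.002, 0.0, -1.0]]
wrist_force: [-2.0, -2.3, 19.2]
finger_gap: 0.0396
finger_force: 40.0
```

```bash
python3 -m handwheel '[[-1,0,0,0,0,0,0],[-1,0,0,0,0,0,0],[-1,0,0,-0.02,0,0,0],[-1,0,0,-0.05,0,0,0],[-1,-0.012,-0.052,0,0,0,0],[-1,-0.012,-0.052,0,0,0,0],[-1,-0.012,-0.052,0,0,0,0],[-1,-0.012,-0.052,0,0,0,0],[-1,-0.012,-0.052,0,0,0,0],[-1,-0.01,-0.05,0,0,0,0]]'
python3 -m handwheel '[[-1,0,0,0,0,0,0],[-1,0,0,0,0,0,0]]'
python3 - <<'E'
from h import *
s,im=cap('wrist','w4.png');W=cam('wrist',s);p=s['position'];print(p,s['wrist_force'],proj(W,(.609,-.04,.014)),proj(W,(p[0],p[1],p[2]-.0147+.05)))
cv2.imwrite('pics/w4c.png',cv2.resize(im[130:330,170:400],(690,600),interpolation=cv2.INTER_CUBIC)[:,:,::-1])
E
```

```text
time_s: 8.1
position: [0.6065, -0.042, 0.1398]
tool_rot: [[-1.0, 0.001, -0.002], [0.001, 1.0, 0.001], [0.002, 0.001, -1.0]]
wrist_force: [-0.3, -0.5, -1.7]
finger_gap: 0.0392
finger_force: 40.0
time_s: 8.35
position: [0.606, -0.04, 0.1398]
tool_rot: [[-1.0, 0.002, -0.002], [0.002, 1.0, 0.001], [0.002, 0.001, -1.0]]
wrist_force: [-0.3, 0.8, -0.4]
finger_gap: 0.0395
finger_force: 40.0
[ 0.60598168 -0.04004359  0.13981714] [-0.32296722  0.75421249 -0.42483473] [284.41204906 203.75150712] [284.30765693 288.6311569 ]
```

View pics/w4c.png

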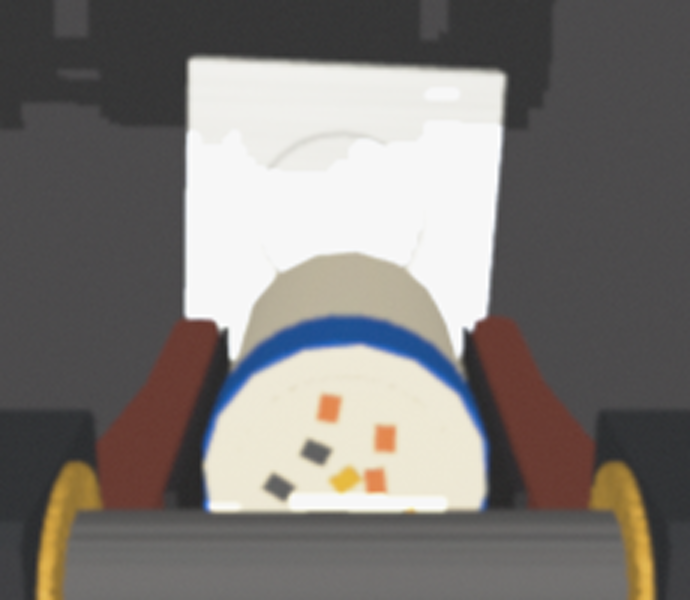

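```bash
python3 - <<'E'
from h import *
s=ctrl.get_state();W=cam('wrist',s)
f=lambda u,v:back(W,170+u/3,130+v/3,.014)
a,b,c,d=f(190,57),f(504,72),f(186,318),f(487,318)
print(a,b,np.linalg.norm(a-b),c,d)
e=(b-a)/np.linalg.norm(b-a);n=np.array([-e[1],e[0],0]);n*=np.sign(n[0]);print('ctr',(a+b)/2+.045*n,'yaw',np.arctan2(n[1],n[0]))
print('recess near edge',f(340,132)+.025*n, 'arc pts',f(270,167),f(385,146),f(424,235),f(262,240))
E
```

```text
[ 0.56067686 -0.08319364  0.014     ] [0.56496515 0.0066815  0.014     ] 0.08997738353445246 [ 0.63945353 -0.08747663  0.014     ] [0.63951164 0.00444055 0.014     ]
ctr [ 0.60776987 -0.04040076  0.014     ] yaw -0.04767776410388043
recess near edge [ 0.60724626 -0.04156754  0.014     ] arc pts [ 0.59261685 -0.06094581  0.014     ] [ 0.58639986 -0.02723637  0.014     ] [ 0.61328922 -0.01531587  0.014     ] [ 0.6148092 -0.0637582  0.014    ]
```

```bash
python3 -m handwheel '[[-1,-0.003,0,0.04,0,0,0],[-1,0,0,0.04,0,0,0],[-1,0,0,0.02,0,0,0],[-1,0,0,0.008,0,0,0],[-1,0,0,0.005,0,0,0],[-1,0,0,0.002,0,0,0],[-1,0,0,0,0,0,0]]'
```

```text
time_s: 9.28
position: [0.6104, -0.0406, 0.0263]
tool_rot: [[-1.0, 0.001, 0.001], [0.001, 1.0, -0.0], [-0.001, -0.0, -1.0]]
wrist_force: [-0.0, -0.1, -0.6]
finger_gap: 0.039
finger_force: 40.0
```

```bash
python3 -m handwheel '[[-1,0.001,0,0.002,0,0,0],[-1,0,0,0.001,0,0,0],[-1,0,0,0,0,0,0]]'
python3 -m handwheel '[[-1,0,0,0.001,0,0,0],[-1,0,0,0,0,0,0]]'
```

```text
time_s: 9.65
position: [0.6089, -0.0407, 0.0229]
tool_rot: [[-1.0, 0.001, 0.0], [0.001, 1.0, -0.0], [-0.0, -0.0, -1.0]]
wrist_force: [-0.7, -0.4, 2.3]
finger_gap: 0.0398
finger_force: 40.0
time_s: 9.9
position: [0.609, -0.0406, 0.0229]
tool_rot: [[-1.0, 0.001, 0.0], [0.001, 1.0, -0.0], [-0.0, -0.0, -1.0]]
wrist_force: [-3.3, 0.5, 10.5]
finger_gap: 0.0394
finger_force: 40.0
```

```bash
python3 -m handwheel '[[-1,0,0,-0.001,0,0,0],[1,0,0,0,0,0,0],[1,0,0,0,0,0,0],[1,0,0,0,0,0,0],[1,0,0,-0.03,0,0,0],[1,0,0,-0.055,0,0,0],[1,0,0,-0.055,0,0,0],[1,0,0,-0.055,0,0,0],[1,0,0,0,0,0,0]]' 40
python3 -m handwheel '[[1,0.01,-0.05,0,0,0,0],[1,0.01,-0.05,0,0,0,0],[1,0.01,-0.05,0,0,0,0],[1,0.01,-0.05,0,0,0,0],[1,0.02,-0.045,0,0,0,0],[1,0,0,0,0,0,0.13],[1,0,0,0,0,0,0.13],[1,0,0,0,0,0,0.13],[1,0,0,0,0,0,0],[1,0,0,0,0,0,0]]'
python3 - <<'E'
from h import *
s,im=cap('wrist','w5.png');W=cam('wrist',s);S=cam('scene');D=cam('side')
print(s['position'],proj(W,(.55,-.288,.048)),proj(W,(.625,-.318,.042)))
_,a=cap('scene','s5.png');_,b=cap('side','d5.png')
def crop(im,c,X):
    u,v=proj(c,X).astype(int);u0=max(0,min(u-66,428));v0=max(0,min(v-50,320));print(u0,v0);return cv2.resize(im[v0:v0+100,u0:u0+132],(400,300),interpolation=cv2.INTER_CUBIC)
X=(.66,-.04,.08)
o=np.zeros((600,800,3),np.uint8);o[:300,:400]=crop(a,S,X);o[:300,400:]=crop(b,D,X);o[300:,:400]=cv2.resize(im,(400,300),interpolation=cv2.INTER_AREA)
o[300:,400:]=cv2.resize(im[100:310,140:420],(400,300),interpolation=cv2.INTER_CUBIC)
cv2.imwrite('pics/c5.png',o[:,:,::-1])
E
```

```text
time_s: 11.02
position: [0.6123, -0.0411, 0.2228]
tool_rot: [[-1.0, 0.001, 0.01], [0.001, 1.0, -0.002], [-0.01, -0.002, -1.0]]
wrist_force: [0.3, 0.3, -0.3]
finger_gap: 0.0878
finger_force: 0.0
time_s: 12.28
position: [0.5484, -0.2852, 0.2167]
tool_rot: [[-0.926, 0.379, -0.001], [0.379, 0.926, 0.001], [0.001, 0.0, -1.0]]
wrist_force: [0.2, -0.5, -0.7]
finger_gap: 0.0879
finger_force: 0.0
[ 0.54836702 -0.28519749  0.21671923] [282.76458459 193.10116192] [283.46324069 264.11290923]
172 204
164 142
```

View pics/c5.png

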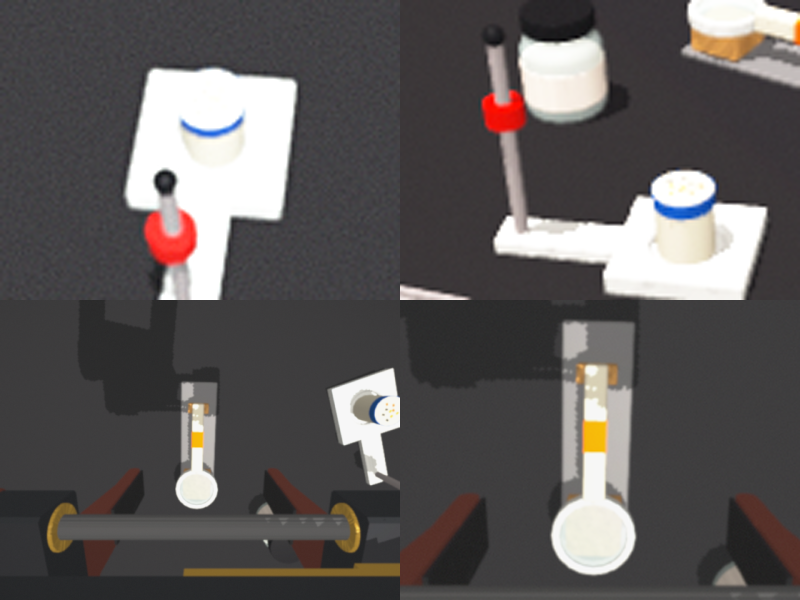

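```bash
python3 - <<'E'
from h import *
from scipy.optimize import least_squares
s=ctrl.get_state();W=cam('wrist',s);S=cam('scene');D=cam('side')
b=back(W,276.5,195.9,.048);l=back(W,275.5,263.8,.042);print('band',b,'lens',l,np.linalg.norm((b-l)[:2]),'yaw',np.arctan2(*(l-b)[1::-1]))
R=s['tool_rot'];print('shift tool',R.T@(b-s['position']))
px,py=.7229,-.0459
cr={}
for n,c in(('scene',S),('side',D)):
    im=cv2.imread(f"pics/{'s' if n=='scene' else 'd'}5.png")[:,:,::-1].astype(int)
    r,g,bb=im[...,0],im[...,1],im[...,2]
    for th in (60,90):
        m=((r>120)&(g<th)&(bb<th)); m[:, :150]=0;m[:,280:]=0; m[:160]=0
        N,lab,st,ce=cv2.connectedComponentsWithStats(m.astype(np.uint8)); i=1+np.argmax(st[1:,4]); print(n,ce[i],st[i])
    cr[n]=ce[i]
for n,c in(('scene',S),('side',D)):
    f=least_squares(lambda z:proj(c,(px,py,z[0]))-cr[n],[.1]);print(n,f.x,f.fun)
d=lambda u,v:(164+(u-400)*.33,142+v*.33)
print('side cap top px',d(493,26),proj(D,(px,py,.167)),'base',d(519,232),proj(D,(px,py,.006)))
print('scene cap',(172+165*.33,204+182*.33),proj(S,(px,py,.163)))
print('pot side lid',d(684,187),proj(D,(.608,-.0404,.058)))
E
```

```text
band [ 0.5508453  -0.29535637  0.048     ] lens [ 0.62205317 -0.3264252   0.042     ] 0.07769061722898782 yaw -0.4114125700356443
shift tool [-0.00588339 -0.008427    0.16933486]
scene [228.26136364 286.01136364] [220 276  16  16  88]
scene [227.20108696 283.75543478] [219 275  17  17 184]
side [197.94444444 179.51388889] [191 172  15  15 144]
side [197.98717949 179.34615385] [191 172  15  15 156]
scene [0.0977852] [ 2.94859688 -0.46824521]
side [0.10302747] [ 0.5645288  -0.08180347]
side cap top px (194.69, 150.58) [194.28587135 149.82564875] base (203.27, 218.56) [204.37509741 219.45177841]
scene cap (226.45, 264.06) [226.75983968 261.94093003]
pot side lid (257.72, 203.71) [257.71716487 203.41644503]
```

```bash
python3 -m handwheel '[[1,-0.006,-0.0085,0.04,0,0,0.023],[1,0,0,0.04,0,0,0],[1,0,0,0,0,0,0],[1,0,0,0,0,0,0]]'
python3 - <<'E'
from h import *
s,im=cap('wrist','w6.png');W=cam('wrist',s);im=im.astype(int)
r,g,b=im[...,0],im[...,1],im[...,2]
m=((r>180)&(g>90)&(g<200)&(b<80)).astype(np.uint8);m[290:]=0
N,l,st,ce=cv2.connectedComponentsWithStats(m)
for i in range(1,N):
  if st[i,4]>40:
    X=back(W,*ce[i],.048);print(ce[i],st[i],X,np.array(s['tool_rot']).T@(X-s['position']))
m=((r>200)&(g>200)&(b>180)).astype(np.uint8);m[285:]=0
for v in range(120,285,15):
    u=np.where(m[v,230:330])[0]
    if len(u): print(v,u.min()+230,u.max()+230)
E
```

```text
time_s: 12.92
position: [0.5517, -0.296, 0.1388]
tool_rot: [[-0.916, 0.402, 0.001], [0.402, 0.916, -0.001], [-0.001, -0.0, -1.0]]
wrist_force: [0.5, 0.1, -0.1]
finger_gap: 0.0877
finger_force: 0.0
[284.47058824 198.21176471] [275 194  20  10 170] [ 0.54256805 -0.29229175  0.048     ] [ 0.00998122 -0.00023389  0.09078445]
135 259 265
150 255 295
165 274 295
180 275 295
195 256 314
210 256 313
225 257 313
240 257 313
255 275 312
270 258 312
```

```bash
python3 - <<'E'
from h import *
im=cv2.imread('pics/w6.png')[:,:,::-1]
for v in range(176,262,4): print(v,im[v,284],im[v,278])
E
```

```text
176 [247 247 247] [247 247 247]
180 [247 247 247] [247 247 247]
184 [246 244 234] [246 244 234]
188 [246 244 233] [246 244 233]
192 [247 240 216] [247 245 227]
196 [246 141  10] [246 139  10]
200 [246 139  10] [246 139  10]
204 [247 223  10] [247 221  10]
208 [247 237  10] [247 236  10]
212 [247 236  10] [247 235  10]
216 [247 236  10] [247 235  10]
220 [247 236  10] [247 234  10]
224 [247 247 247] [247 247 247]
228 [247 247 247] [247 247 247]
232 [247 247 247] [247 247 247]
236 [247 247 247] [247 247 247]
240 [247 247 247] [247 247 247]
244 [247 247 247] [247 247 247]
248 [247 247 247] [247 247 247]
252 [247 247 247] [247 247 247]
256 [247 247 247] [247 247 247]
260 [247 247 247] [247 247 247]
```

```bash
python3 -m handwheel '[[1,0.0025,0,0.045,0,0,0.003],[1,0,0,0.045,0,0,0],[1,0,0,0.02,0,0,0],[1,0,0,0.009,0,0,0],[1,0,0,0,0,0,0],[-1,0,0,0,0,0,0],[-1,0,0,0,0,0,0],[-1,0,0,0,0,0,0],[-1,0,0,0,0,0,0],[-1,0,0,0,0,0,0]]' 40
python3 -m handwheel '[[-1,0,0,0,0,0,0],[-1,0,0,0,0,0,0],[-1,0,0,0,0,0,0],[-1,0,0,0,0,0,0]]'
```

```text
time_s: 14.22
position: [0.5487, -0.2946, 0.0186]
tool_rot: [[-0.914, 0.405, -0.0], [0.405, 0.914, 0.0], [0.0, -0.0, -1.0]]
wrist_force: [-0.8, -0.2, -0.2]
finger_gap: 0.0414
finger_force: 0.0
time_s: 14.72
position: [0.5487, -0.2946, 0.0186]
tool_rot: [[-0.914, 0.405, -0.0], [0.405, 0.914, 0.0], [0.0, 0.0, -1.0]]
wrist_force: [-0.4, 0.4, -0.6]
finger_gap: 0.0156
finger_force: 40.0
```

```bash
python3 -m handwheel '[[-1,0,0,-0.01,0,0,0],[-1,0,0,-0.03,0,0,0],[-1,0,0,-0.04,0,0,0],[-1,0,0,-0.04,0,0,0],[-1,0.02,0.043,0,0,0,0],[-1,0.022,0.043,0,0,0,0],[-1,0.022,0.043,0,0,0,0],[-1,0.022,0.043,0,0,0,0],[-1,0.022,0.043,0,0,0,0],[-1,0.02,0.042,0,0,0,0]]'
python3 -m handwheel '[[-1,0,0,0.01,0,0,0],[-1,0,0,0.02,0,0,0],[-1,0,0,0.012,0,0,0],[-1,0,0,0,0,0,0],[-1,0,0,0,0,0,0]]'
python3 - <<'E'
from h import *
s=ctrl.get_state();_,a=cap('scene','s7.png');_,b=cap('side','d7.png');_,w=cap('wrist','w7.png');S=cam('scene');D=cam('side');W=cam('wrist',s)
print(s['position'],s['wrist_force'])
def crop(im,c,X):
    u,v=proj(c,X).astype(int);u0=max(0,min(u-66,428));v0=max(0,min(v-50,320));print(u0,v0);return cv2.resize(im[v0:v0+100,u0:u0+132],(400,300),interpolation=cv2.INTER_CUBIC)
X=(.64,-.04,.08)
o=np.zeros((600,800,3),np.uint8);o[:300,:400]=crop(a,S,X);o[:300,400:]=crop(b,D,X);o[300:,:400]=cv2.resize(w,(400,300),interpolation=cv2.INTER_AREA)
o[300:,400:]=cv2.resize(w[100:310,140:420],(400,300),interpolation=cv2.INTER_CUBIC)
cv2.imwrite('pics/c7.png',o[:,:,::-1])
E
```

```text
time_s: 15.98
position: [0.5354, -0.0063, 0.1393]
tool_rot: [[-0.914, 0.405, 0.001], [0.405, 0.914, 0.0], [-0.0, 0.0, -1.0]]
wrist_force: [0.7, 0.3, -1.0]
finger_gap: 0.0159
finger_force: 40.0
time_s: 16.6
position: [0.5361, -0.0084, 0.097]
tool_rot: [[-0.914, 0.406, 0.0], [0.406, 0.914, -0.0], [-0.0, 0.0, -1.0]]
wrist_force: [-0.7, -0.2, -0.9]
finger_gap: 0.0157
finger_force: 40.0
[ 0.53611027 -0.00840934  0.09696791] [-0.71602168 -0.2161945  -0.92565031]
173 194
174 143
```

View pics/c7.png

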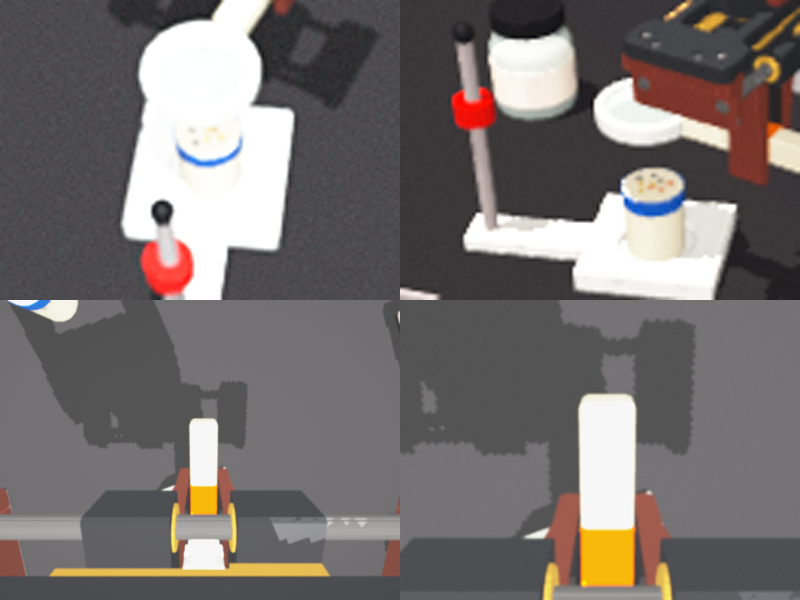

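```bash
cat > sil.py <<'E'
from h import *
def box(c,L,r=.032,h=.012):
    t=np.linspace(0,2*np.pi,180);P=[proj(c,L+np.array([r*np.cos(a),r*np.sin(a),z])) for a in t for z in(-h/2,h/2)]
    P=np.array(P);return np.r_[P.min(0),P.max(0)].round(1)
E
python3 - <<'E'
from sil import *
s=ctrl.get_state();S=cam('scene');D=cam('side');W=cam('wrist',s);p=s['position'];R=np.array(s['tool_rot'])
L=p-R[:,0]*.08+np.array([0,0,.0174]);print('lens',L)
k=.33
print('scene pred',box(S,L),'meas',np.array([173+138*k,194+19*k,173+262*k,194+127*k]))
print('side pred',box(D,L),'meas left',174+(594-400)*k,'bottom',143+144*k)
for dx in(0,.002): print('rear end top px',proj(W,p+R[:,0]*(.05+dx)+np.array([0,0,.0204+.009])),'band rear',proj(W,p+R[:,0]*(.0105+dx)+np.array([0,0,.0294])))
print('meas rear',140+(607-400)*.7,167.2,'band rear',260.3)
print('pot lid side meas',174+(653-400)*k,143+183*k,proj(D,(.6075,-.0406,.058)),'scene base',173+208*k,194+185*k,box(S,np.array([.6075,-.0406,.033]),.02,.05))
for n,c,f in(('side',D,'d7'),('scene',S,'s7')):
    im=cv2.imread(f'pics/{f}.png')[:,:,::-1].astype(int)
    b=(im[...,2]>120)&(im[...,0]<90)&(im[...,1]<110); v,u=np.where(b);q=(abs(u-240)<60)&(abs(v-215)<60);print(n,'blue',u[q].min(),u[q].max(),v[q].min(),v[q].max(),'pred',box(c,np.array([.6075,-.0406,.045]),.0205,.006))
E
```

```text
lens [ 0.60940242 -0.04055049  0.1146737 ]
scene pred [219.8 200.  258.7 235.4] meas [218.54 200.27 259.46 235.91]
side pred [238.3 167.2 272.6 190.5] meas left 238.01999999999998 bottom 190.52
rear end top px [284.81806743 169.13485883] band rear [284.79715009 260.21901453]
rear end top px [284.81920938 164.1622556 ] band rear [284.79813953 255.91054709]
meas rear 284.9 167.2 band rear 260.3
pot lid side meas 257.49 203.39 [257.98663182 203.37315477] scene base 241.64 255.05 [230.  225.9 253.4 259.3]
side blue 248 267 207 214 pred [247.8 201.6 268.8 216.2]
scene blue 233 233 245 245 pred [230.1 228.8 253.1 249.8]
```

```bash
python3 - <<'E'
from sil import *
S=cam('scene');D=cam('side')
for z in (.1,.103,.106): print(z,box(S,np.array([.7229,-.0459,z]),.013,.016),box(D,np.array([.7229,-.0459,z]),.013,.016))
for f in('s7','d7'):
    h=cv2.cvtColor(cv2.imread(f'pics/{f}.png'),cv2.COLOR_BGR2HSV)
    m=(((h[...,0]<6)|(h[...,0]>174))&(h[...,1]>150)&(h[...,2]>70)).astype(np.uint8)
    m[:, :180]=0;m[:,250:]=0;m[:165]=0
    N,l,st,ce=cv2.connectedComponentsWithStats(m)
    for i in range(1,N):
        if st[i,4]>30:x,y,w,hh,_=st[i];print(f,x-.5,y-.5,x+w-.5,y+hh-.5,ce[i])
E
```

```text
0.1 [221.1 272.6 238.8 292.7] [191.4 173.6 206.  187.7]
0.103 [220.9 271.6 238.7 291.8] [191.2 172.3 205.8 186.4]
0.106 [220.7 270.7 238.6 290.9] [191.  170.9 205.6 185.1]
s7 219.5 274.5 235.5 291.5 [227.38674033 283.79558011]
d7 190.5 171.5 205.5 185.5 [198.07051282 179.35897436]
```

```bash
python3 -m handwheel '[[-1,0.002,-0.0005,0.006,0,0,0],[-1,0,0,0.005,0,0,0],[-1,0,0,0,0,0,0],[-1,0,0,0,0,0,0],[-1,0,0,0,0,0,0],[-1,0,0,0,0,0,0]]'
python3 - <<'E'
from sil import *
s=ctrl.get_state();_,a=cap('scene','s8.png');_,b=cap('side','d8.png');S=cam('scene');D=cam('side')
R=np.array(s['tool_rot']);L=s['position']-R[:,0]*.08+np.array([0,0,.0174]);print(L,box(S,L),box(D,L))
o=np.zeros((300,800,3),np.uint8);o[:,:400]=cv2.resize(a[194:294,173:305],(400,300),interpolation=cv2.INTER_CUBIC);o[:,400:]=cv2.resize(b[143:243,174:306],(400,300),interpolation=cv2.INTER_CUBIC)
cv2.imwrite('pics/c8.png',o[:,:,::-1])
E
```

```text
time_s: 17.5
position: [0.5338, -0.0075, 0.0858]
tool_rot: [[-0.914, 0.405, 0.0], [0.405, 0.914, -0.0], [-0.0, 0.0, -1.0]]
wrist_force: [-0.2, 0.1, -0.8]
finger_gap: 0.0158
finger_force: 40.0
[ 0.60696309 -0.03986101  0.10316237] [221.  203.  259.3 238. ] [239.9 172.6 274.  196. ]
```

View pics/c8.png

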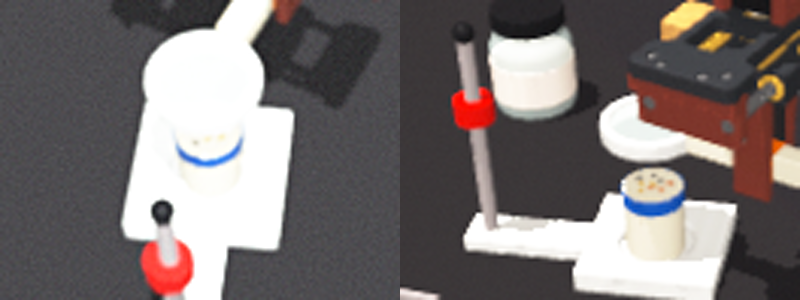

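The lens sits level above the upright pot: its left edge is at (600,125) and its bottom edge at about row 159 in the side crop. Both match the predicted outline for the collar's height. Handing in.

```bash
python3 -c "
from workcell import ctrl
print(ctrl.sign_off())"
```

```text
the job is handed in; nothing more can be done
None
```

The job is handed in at about 17.6 s: the pot pushed the pad to its firm stop (19 N), was set upright in the recess and released; the loupe is held level with its lens about 1 mm off the pot's centre and its rim at 103 mm, against about 103.5 mm measured for the collar.

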